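# Load the steriliser tray and slide it home

### The job

Pack the aluminium instrument case, the glass jar and the steel canister together into the steriliser's drawn-out loading tray, each standing upright and flat on the tray floor, and then slide the loaded tray under the hood, fully home in the chamber. Set the glass jar down gently in the tray, do not drop it, and leave the beaker, the glove carton and the wash bottle where they are.

Things in the scene. Friction and masses are not known exactly. Their poses are not given: they have to be found in the camera images.
- machine: White benchtop steriliser, fixed, 360 wide (x) x 420 deep (y) x 215 mm high. Origin on the bench under the middle of its chamber mouth; its y axis points into the chamber, x across the mouth. Chamber mouth 176 mm wide, its ceiling 166 mm above the bench. A steel sill 14 mm high reaches 280 mm out of the mouth (-y) under the tray. Carries the tray.
- tray (a joint): How far the tray is drawn out, m: 0 = fully home in the chamber (against its stop), 0.25 = fully out (against its stop); it starts at 0.205 to 0.25. It slides straight along the steriliser's y axis (drawn out towards -y), with about 2.5 N of friction, and stays where it is left.
- tray_in (a point): Centre of the inner floor of the open steel tray, on the floor surface, 22 mm above the bench; axes as the steriliser's. Clear inside: 136 mm (x) by 158 mm (y); walls 4 mm thick, rim 30 mm above the inner floor. Fully out, the tray's back end is 79 mm outside the mouth; fully home the front end is 5 mm inside the mouth. The hood clears the inner floor by 144 mm.
- tray_post (a point): Top of the tray's upright handle post, 96 mm above the bench: dark steel, 16 mm diameter, 168 mm from tray_in towards -y. The post stands 80 mm in front of the mouth when home. It is free from its top down to a flat bracket whose top is 32 mm above the bench (64 mm of post to hold or push).
- case: Aluminium instrument case, 60 (x) x 150 (y) x 44 mm high, about 0.45 kg; origin at the centre of its underside. On the middle of the lid stands a black grip, 34 mm along x, 12 mm thick along y, from 44 to 96 mm above the underside. It fits the tray only lengthwise (its y along the tray's y), against a long side.
- jar: Round glass jar with aluminium cap, about 0.32 kg, 112 mm high; origin at the centre of its underside. Glass 66 mm diameter up to 72 mm, cap 60 mm diameter from 78 to 112 mm.
- canister: Rectangular closed steel canister, 62 (x) x 82 (y) x 104 mm high, about 0.38 kg; origin at the centre of its underside. It fits beside the case, in a row with the jar, only with its 82 mm side along the tray's y.
- beaker: Open glass beaker, 80 mm diameter, 95 mm high, a bystander; origin under its centre.
- glovebox: Cardboard glove carton, 110 (x) x 230 (y) x 60 mm high, a bystander; origin under its centre.
- wash: White plastic bottle, 66 mm diameter, 125 mm high, a bystander; origin under its centre.
Not all that is in view belongs to the job. What is shaped like the canister but red is not meant. Leave any pink look-alike of the case alone.

How it is judged:
By the outcome, as a careful person would: the job done as asked, in the order asked, and still so for the second after the job is handed in, with the robot touching nothing.
It also fails if it takes over 72 s, if anything falls off the work surface, if the arm or the gripper's body presses on something with over 40 N, if the wrist force passes 120 N, or if a joint passes its speed limit or range.

### The arm

A 6-joint arm with a two-finger parallel gripper is mounted at the origin on the work surface. World frame = base frame: x ahead of the robot, y to its left, z up, the work surface at z = 0. Lengths are in m, angles in rad, forces in N, time in s.
With the tool pointing down it reaches from about 0.225 to 0.875 m from the base axis. Payload 3.4 kg.
Tool frame: the origin (TCP) lies at the very end of the fingers, on their centre line; the grasp point (between the pads) lies 19 mm behind it (ctrl.grasp_offset is the distance from the TCP to the grasp point, in m); z points along the fingers, y is the line along which they close (so a half turn about z gives the same grasp; the last joint's range is limited). The gripper opens to 85 mm and grips with 20 to 120 N. Pads are 22 mm wide; open, the fingers measure 114 mm over their backs; the gripper's body (76 mm by 85 mm) begins 54 mm behind the grasp point. The pads swing forward as they close: fully open they stand 13 mm farther back than shut.
Start: joints at [-1.456, 0.276, 1.505, -0, 1.361, -0.121], TCP at [0.134, -0.559, 0.231] pointing down, gripper open.
Joint ranges: [-2.89, 2.89], [-0.75, 2.08], [0.22, 2.7], [-1.18, 4.32], [0.11, 2.71], [-2.7, 2.7]. Speed limits (rad/s): [2.57, 2.57, 3.14, 3.14, 3.14, 3.14].

### API

Orientations are given as a rotation vector (axis times angle).
In Python, from plant import ctrl, imaging gives the robot as it stands. The module is installed in compiled form; this text tells all that it offers.
- The arm moves only by the shell command python3 -m jog 'ROWS' [FORCE]. ROWS is JSON, a list that holds one entry, the list of rows, each a list of 7 numbers: the shift along the tool's x, y, z in units of 0.025 m (1.0 is 0.025 m), then the turn, a rotation vector about the tool's x, y, z in units of 6 degrees (1.0 is 6 degrees), then the gripper's target within -1 to 1 (fully open at 1, half-way at 0, shut at -1). In form: [[[tx, ty, tz, ax, ay, az, grip], ...]]. A call has 1 to 20 rows; each row shifts and turns the commanded pose from where the row before left it, along the tool's axes as they then stand; what a row does not reach is not made up. A row lasts 1/8 s, in which the tool goes at most 62.5 mm and 10.7 degrees, less where a joint would pass 70% of its speed; a pose out of reach is approached as far as the arm can. A call with a number of a shift or a turn outside -1 to 1 is refused whole. A call with a gripper value outside its range is refused whole. The fingers move at their own pace and stop on an object; FORCE is the grip in N (left out, the last holds). Time passes only in rows, so rows that do not move let the fingers close. It gives the time, the measured TCP pose, the force, the opening and the grip force at its end, in the units of the state.
- ctrl.read_state(): the state, without advancing time (a new reading comes with each control period).
- imaging.grab_frame(name): name is "scene" or "top" or "wrist"; returns the picture (420x560x3 uint8, red, green, blue); there is no depth.
- imaging.calibration(name): a dict with "intrinsics" (3x3 intrinsics, pixels), "R" (3x3) and "t" (3): a world point X has camera coordinates R X + t; the wrist camera has in their place "mount" (4x4, takes a point from camera to tool coordinates, whose origin is the TCP and whose axes are the flange's). Camera axes: x right, y down, z forward; pixel columns grow to the right and rows downward; lengths in m; the calibration is good to about 2 mm. A picture is of the moment at which its call begins: read the wrist's pose just before it. calibration takes no time and is no camera call.
- ctrl.hand_in(): hands the job in; it is judged then, once.
The state is a dict: "time": time; "joints": joint angles; "joint_velocities": joint speeds; "joint_efforts": joint torques, N m; "tool_pos": TCP position; "orientation": TCP orientation; "wrist_force": force on the tool from outside, world axes, zero at the start; "moment": the same for the moment, N m; "gripper_width": finger opening in m; "finger_force": force on a finger pad.
Only numpy, scipy, OpenCV 4.12 (cv2) and the standard library are available. Lean on these libraries where they do the work, as an engineer would, in place of code of your own. Each camera call takes 0.05 s, during which the arm holds its last target. There are 200 camera calls.

## Working session

There is one attempt and no reset: what is moved stays moved. The work goes in short steps, Python scripts to look and compute and a shell command to move; the robot and the scene stay as the last step left them, time stands still between calls to the robot, and variables do not carry over. Pictures are saved under pics/ and viewed, at most 10 in all, crops included, and the job is handed in when it is done.

```bash
mkdir -p pics; python3 - <<'E'
from plant import ctrl, imaging
import cv2,numpy as np
for n in("scene","top"):
    im=imaging.grab_frame(n); cv2.imwrite(f"pics/{n}0.png",cv2.resize(im[:,:,::-1],(800,600),interpolation=cv2.INTER_CUBIC)); cv2.imwrite(f"pics/{n}0_raw.png",im[:,:,::-1])
    c=imaging.calibration(n); print(n,c["intrinsics"],c["R"],c["t"])
print(imaging.calibration("wrist")); print(ctrl.read_state(), ctrl.grasp_offset)
E
```

```text
scene [[415.58883426   0.         274.50825418]
 [  0.         415.58883426 214.47010458]
 [  0.           0.           1.        ]] [[ 0.42863247  0.90346862 -0.00431942]
 [ 0.71973396 -0.34434537 -0.60283439]
 [-0.54612933  0.25528556 -0.79785465]] [-0.18050439 -0.38166205  1.57807718]
top [[459.30798266   0.         277.38208175]
 [  0.         459.30798266 208.13167406]
 [  0.           0.           1.        ]] [[ 0.0037306  -0.99992312 -0.01182514]
 [-0.9935264  -0.00236357 -0.11357688]
 [ 0.11354019  0.0121723  -0.99345884]] [-0.03170284  0.55670374  1.44034643]
{'intrinsics': array([[315.05690239,   0.        , 276.65908948],
       [  0.        , 315.05690239, 209.77341263],
       [  0.        ,   0.        ,   1.        ]]), 'mount': array([[-1.31190428e-04, -9.59227867e-01, -2.82633831e-01,
         7.31831767e-02],
       [ 9.99999860e-01,  1.90286983e-05, -5.28752225e-04,
         3.57983015e-04],
       [ 5.12572023e-04, -2.82633861e-01,  9.59227730e-01,
        -1.42614665e-01],
       [ 0.00000000e+00,  0.00000000e+00,  0.00000000e+00,
         1.00000000e+00]])}
{'time': 0.1, 'joints': array([-1.45599782e+00,  2.76551986e-01,  1.50599806e+00, -1.67836059e-05,
        1.36071507e+00, -1.20999986e-01]), 'joint_velocities': array([-0.00109753,  0.0003859 , -0.00306329, -0.00204058,  0.00048192,
       -0.00036643]), 'joint_efforts': array([ 1.15480601e-03, -4.17701232e+01, -2.46405083e+01, -2.63591046e-04,
        5.76964550e-03, -2.75922943e-06]), 'tool_pos': array([ 0.13426583, -0.55862076,  0.23051806]), 'orientation': array([-3.11812196e+00, -3.69342656e-01,  1.76239447e-05]), 'wrist_force': array([0.40986704, 0.08758488, 0.32957144]), 'moment': array([ 0.00549644,  0.06712769, -0.03871504]), 'finger_force': 0.0, 'gripper_width': 0.08546740972845752} 0.0187
```

View pics/top0.png

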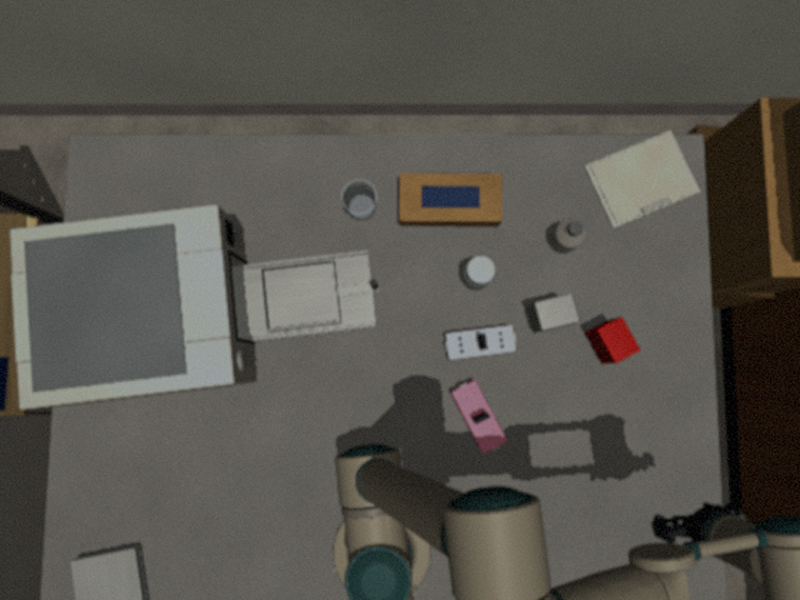

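View pics/scene0.png

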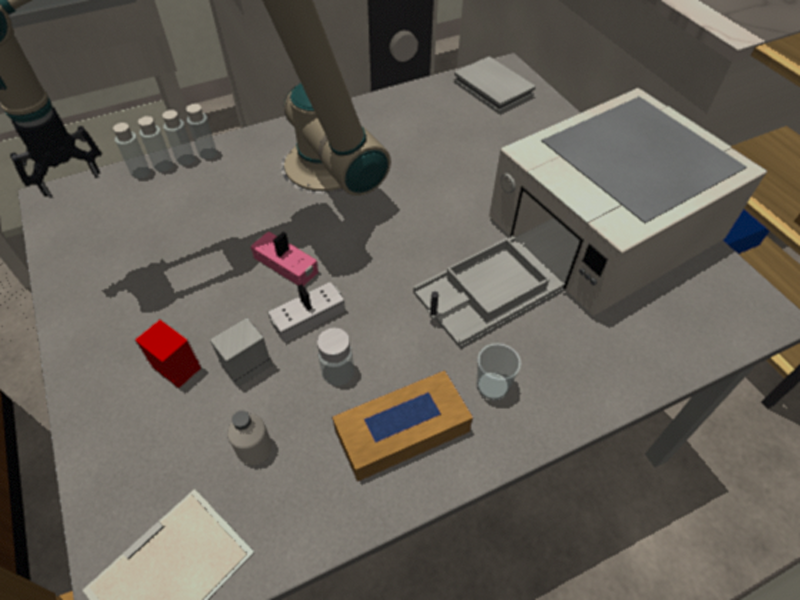

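The top view shows the case (white, black grip) at (480,342). Look-alike: the pink case at (478,415), rejected. The canister (grey) is at (557,311). Look-alikes: the red one at (613,340), rejected, and the far-off grey slab at (105,575), rejected. The jar (white cap) is at (480,271). Look-alike: the wash bottle at (568,235), rejected. The tray's inner centre is about (302,297) and the post about (374,285). Next, one close crop.

```bash
cat > h.py <<'E'
import numpy as np,cv2
from plant import ctrl,imaging
from scipy.spatial.transform import Rotation as Ro
def bp(name,uv,z):
    c=imaging.calibration(name);K,R,t=c["intrinsics"],np.array(c["R"]),np.array(c["t"])
    d=R.T@np.linalg.solve(K,[uv[0],uv[1],1]);o=-R.T@t
    return o+d*(z-o[2])/d[2]
def wbp(uv,z,T=None):
    c=imaging.calibration("wrist");s=T or ctrl.read_state();M=c["mount"]
    R=Ro.from_rotvec(s["orientation"]).as_matrix()
    d=R@M[:3,:3]@np.linalg.solve(c["intrinsics"],[uv[0],uv[1],1]);o=np.array(s["tool_pos"])+R@M[:3,3]
    return o+d*(z-o[2])/d[2]
E
python3 - <<'E'
import cv2
im=cv2.imread("pics/top0_raw.png")
cv2.imwrite("pics/c1.png",cv2.resize(im[160:270,155:415],None,fx=3,fy=3,interpolation=cv2.INTER_CUBIC))
E
```

```text
(no output)
```

View pics/c1.png

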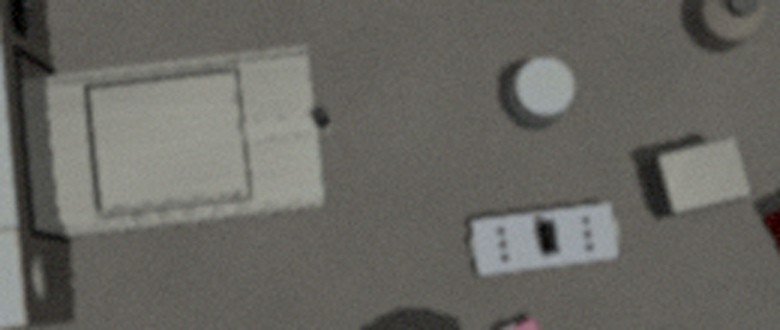

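The crop shows the chosen objects clearly: jar cap (546,86), case lid corners (472,217), (612,205), (618,258), (478,275), canister top corners (660,156), (735,138), (748,194), (672,213), tray outline and post (319,117).

```bash
python3 - <<'E'
from h import *
np.set_printoptions(precision=4,suppress=True)
f=lambda p,z:bp("top",(p[0]/3+155,p[1]/3+160),z)[:2]
print("jar",f((546,86),.112))
for n,P,z in(("case",[(472,217),(612,205),(618,258),(478,275)],.044),("can",[(660,156),(735,138),(748,194),(672,213)],.104),("tray",[(87,86),(238,70),(250,195),(100,213)],.052),("sill",[(48,72),(307,47),(323,204),(62,235)],.014)):
    Q=np.array([f(p,z) for p in P]);print(n,Q.mean(0));e=np.roll(Q,-1,0)-Q;print(np.c_[np.hypot(*e.T),np.degrees(np.arctan2(e[:,1],e[:,0]))].round(4).tolist())
print("grip",f((547,236),.096),"post",f((316,114),.096),f((322,122),.06))
c=imaging.calibration("top");print(-c["R"].T@c["t"])
s=ctrl.read_state();print(Ro.from_rotvec(s["orientation"]).as_matrix())
E
```

```text
jar [ 0.6076 -0.2119]
case [ 0.4562 -0.2171]
[[0.1477, -84.9255], [0.0558, -174.4923], [0.1477, 97.0934], [0.061, 5.6218]]
can [ 0.518  -0.3709]
[[0.0783, -76.33], [0.058, -168.5028], [0.0792, 104.1699], [0.0587, 10.6799]]
tray [0.5579 0.1792]
[[0.1611, -83.7749], [0.1337, -173.7616], [0.1586, 97.0211], [0.1359, 7.3152]]
sill [0.5643 0.1676]
[[0.2838, -84.318], [0.1724, -173.7678], [0.2827, 96.9504], [0.1787, 6.5715]]
grip [ 0.4566 -0.2131] post [0.5806 0.0217] [0.5771 0.0171]
[ 0.3897 -0.0479  1.4938]
[[ 0.9723  0.2336 -0.0002]
 [ 0.2336 -0.9723  0.0017]
 [ 0.0002 -0.0017 -1.    ]]
```

```bash
cat >> h.py <<'E'
def plan(xyz,yaw):
    s=ctrl.read_state();R=Ro.from_rotvec(s["orientation"]).as_matrix()
    y0=np.degrees(np.arctan2(R[1,0],R[0,0]));a=np.radians(yaw)
    d=np.array(xyz)-s["tool_pos"];x=np.array([np.cos(a),np.sin(a)]);yv=np.array([np.sin(a),-np.cos(a)])
    print("t %.2f yaw %.2f az %.2f units;"%(s["time"],y0,-(((yaw-y0+180)%360)-180)/6),"tx,ty,tz", np.round(np.array([x@d[:2],yv@d[:2],-d[2]])/.025,2), "pos",np.round(s["tool_pos"],4),"w",round(s["gripper_width"],4),"F",np.round(s["wrist_force"],1))
def snap(name,fn,box=None,k=1.4):
    s=ctrl.read_state();im=imaging.grab_frame(name)[:,:,::-1]
    cv2.imwrite(fn.replace(".png","_raw.png"),im)
    if box: im=im[box[1]:box[3],box[0]:box[2]]
    cv2.imwrite(fn,cv2.resize(im,None,fx=k,fy=k,interpolation=cv2.INTER_CUBIC));np.save("last.npy",s,allow_pickle=True)
def last(): return np.load("last.npy",allow_pickle=True).item()
E
python3 -c "
from h import *
plan((.475,-.24,.28),6)"
```

```text
t 0.10 yaw 13.51 az 1.25 units; tx,ty,tz [ 14.89 -11.25  -1.98] pos [ 0.1343 -0.5586  0.2305] w 0.0855 F [0.4 0.1 0.3]
```

```bash
python3 -m jog '[[[0,0,-0.5,0,0,0.65,1],[0,0,-0.5,0,0,0.6,1],[1,-0.75,-0.5,0,0,0,1],[1,-0.75,-0.5,0,0,0,1],[1,-0.75,0,0,0,0,1],[1,-0.75,0,0,0,0,1],[1,-0.75,0,0,0,0,1],[1,-0.75,0,0,0,0,1],[1,-0.75,0,0,0,0,1],[1,-0.75,0,0,0,0,1],[1,-0.75,0,0,0,0,1],[1,-0.75,0,0,0,0,1],[1,-0.75,0,0,0,0,1],[1,-0.75,0,0,0,0,1],[1,-0.75,0,0,0,0,1],[0.9,-0.75,0,0,0,0,1],[0,0,0,0,0,0,1],[0,0,0,0,0,0,1],[0,0,0,0,0,0,1]]]' 40; python3 -c "
from h import *
snap('wrist','pics/w1.png');plan((.475,-.24,.28),6)"
```

```text
time: 2.48
tool_pos: [0.4518, -0.2623, 0.2812]
orientation: [3.137, 0.163, -0.001]
wrist_force: [-0.1, 0.2, 0.0]
gripper_width: 0.0855
finger_force: 0.0
t 2.52 yaw 5.94 az -0.01 units; tx,ty,tz [ 1.02 -0.79  0.05] pos [ 0.4518 -0.2623  0.2812] w 0.0852 F [-0.1 -0.4 -0.5]
```

View pics/w1.png

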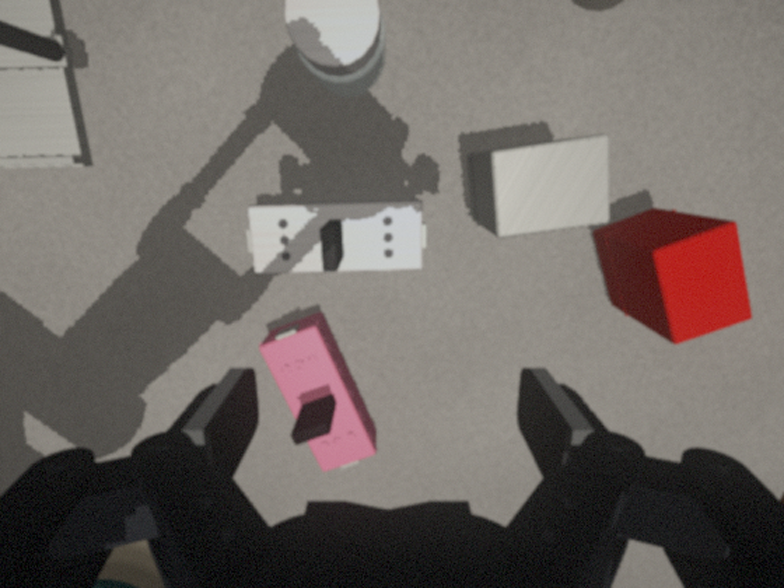

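The wrist view shows the case lid corners at (249,207), (421,204), (423,268), (255,272), with its grip top at about (333,228). The canister top corners are (493,151), (608,136), (609,221), (499,236), and the jar cap is centred near (333,18).

```bash
python3 - <<'E'
from h import *
s=last();f=lambda p,z:wbp((p[0]/1.4,p[1]/1.4),z,s)[:2]
for n,P,z in(("case",[(249,207),(421,204),(423,268),(255,272)],.044),("can",[(493,151),(608,136),(609,221),(499,236)],.104)):
    Q=np.array([f(p,z) for p in P]);print(n,Q.mean(0));e=np.roll(Q,-1,0)-Q;print(np.c_[np.hypot(*e.T),np.degrees(np.arctan2(e[:,1],e[:,0]))].round(4).tolist())
print("jar",f((333,18),.112),f((285,18),.112),f((381,18),.112),f((335,65),.112))
print("grip",[f(p,.096) for p in((324,221),(341,221),(340,247),(323,243))])
for y in (5.5,6): plan((.457,-.2165,.065),y)
E
```

```text
case [ 0.45822347 -0.2178386 ]
[[0.1459, -83.0754], [0.0556, -171.0041], [0.1486, 97.3431], [0.0567, 6.2174]]
can [ 0.52072979 -0.37205292]
[[0.0786, -76.9241], [0.0585, -165.2973], [0.0792, 103.8149], [0.0595, 14.0222]]
jar [ 0.60750161 -0.2122051 ] [ 0.60441354 -0.18249557] [ 0.61058948 -0.24191267] [ 0.5812355  -0.21529573]
grip [array([ 0.47925391, -0.2124807 ]), array([ 0.48055445, -0.22497604]), array([ 0.46109518, -0.22566409]), array([ 0.46280034, -0.21276868])]
t 2.52 yaw 5.94 az 0.07 units; tx,ty,tz [ 0.38 -1.81  8.65] pos [ 0.4518 -0.2623  0.2812] w 0.0852 F [-0.1 -0.4 -0.5]
t 2.52 yaw 5.94 az -0.01 units; tx,ty,tz [ 0.4  -1.8   8.65] pos [ 0.4518 -0.2623  0.2812] w 0.0852 F [-0.1 -0.4 -0.5]
```

```bash
python3 -m jog '[[[0.2,-0.9,1,0,0,-0.1,0],[0.2,-0.86,1,0,0,0,0],[0,0,1,0,0,0,0],[0,0,1,0,0,0,0],[0,0,1,0,0,0,0],[0,0,1,0,0,0,0],[0,0,1,0,0,0,0],[0,0,1,0,0,0,0],[0,0,1,0,0,0,0],[0,0,0,0,0,0,0],[0,0,0,0,0,0,-1],[0,0,0,0,0,0,-1],[0,0,0,0,0,0,-1],[0,0,0,0,0,0,-1],[0,0,0,0,0,0,-1]]]' 60; python3 -c "
from h import *
plan((.458,-.218,.15),6.5)"
```

```text
time: 4.4
tool_pos: [0.4584, -0.2174, 0.0576]
orientation: [3.135, 0.181, 0.003]
wrist_force: [-1.0, 0.3, 6.9]
gripper_width: 0.0109
finger_force: 60.0
t 4.40 yaw 6.61 az 0.02 units; tx,ty,tz [-0.02  0.02 -3.7 ] pos [ 0.4584 -0.2174  0.0576] w 0.0109 F [-1.   0.3  6.9]
```

```bash
python3 -m jog '[[[0,0,-0.5,0,0,0,-1],[0,0,-1,0,0,0,-1],[0,0,-1,0,0,0,-1],[0.28,-0.96,-1,0,0,0,-1],[0.28,-0.96,-1,0,0,0,-1],[0.28,-0.96,-1,0,0,0,-1],[0.28,-0.96,-1,0,0,0,-1],[0.28,-0.96,-0.5,0,0,0,-1],[0.28,-0.96,0,0,0,0,-1],[0.28,-0.96,0,0,0,0,-1],[0.28,-0.96,0,0,0,0,-1],[0.28,-0.96,0,0,0,0,-1],[0.28,-0.96,0,0,0,0,-1],[0,0,0,0,0,0,-1],[0,0,0,0,0,0,-1],[0,0,0,0,0,0,-1]]]'; python3 -c "
from h import *
snap('wrist','pics/w2.png');plan((.56,.18,.2),6.5)"
```

```text
time: 6.4
tool_pos: [0.4991, 0.0289, 0.2312]
orientation: [3.136, 0.18, -0.001]
wrist_force: [-0.5, 0.1, -4.8]
gripper_width: 0.0116
finger_force: 59.4
t 6.45 yaw 6.56 az 0.01 units; tx,ty,tz [ 3.1  -5.73  1.25] pos [0.4992 0.0289 0.2312] w 0.0118 F [ 0.4 -0.3 -5. ]
```

View pics/w2.png

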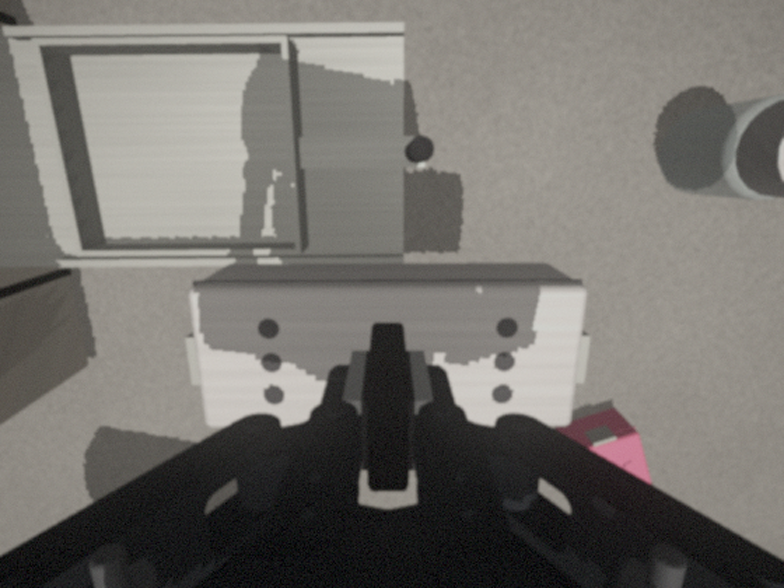

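The tray inner rim corners are at about (40,45), (82,249), (298,247), (283,43). The back floor corners are (72,55) and (104,239), the post top is (420,149), and the case hangs level in the grip.

```bash
python3 - <<'E'
from h import *
np.set_printoptions(precision=4,suppress=True)
s=last();f=lambda p,z:wbp((p[0]/1.4,p[1]/1.4),z,s)[:2]
def q(n,P,z):
    Q=np.array([f(p,z) for p in P]);print(n,Q.mean(0));e=np.roll(Q,-1,0)-Q;print(np.c_[np.hypot(*e.T),np.degrees(np.arctan2(e[:,1],e[:,0]))].round(4).tolist());return Q
print(q("rim in",[(40,45),(82,249),(298,247),(283,43)],.052))
print("floor back",f((72,55),.022),f((104,239),.022))
p=f((421,148),.096);a=np.radians(96.4);print("post",p,"tray_in from post",p+.168*np.array([np.cos(a),np.sin(a)]))
print("sill",f((404,30),.014),f((404,266),.014))
# held case: lid corners, z=.2312-.0576+.044
print(q("case",[(193,285),(583,282),(573,424),(207,424)],.2176)-s["tool_pos"][:2])
E
```

```text
rim in [0.5625 0.1835]
[[0.1347, -173.0295], [0.1596, -82.9071], [0.1344, 7.435], [0.1585, 96.9752]]
[[0.6196 0.2706]
 [0.486  0.2542]
 [0.5057 0.0958]
 [0.6389 0.1132]]
floor back [0.6202 0.2703] [0.4882 0.2563]
post [0.583  0.0181] tray_in from post [0.5643 0.1851]
sill [0.6652 0.0357] [0.4919 0.0139]
case [0.5008 0.0283]
[[0.143, -82.9863], [0.0595, -170.1465], [0.148, 96.5594], [0.0583, 4.971]]
[[ 0.0222  0.0742]
 [ 0.0396 -0.0677]
 [-0.019  -0.0779]
 [-0.0359  0.0692]]
```

```bash
python3 -m jog '[[[0.3,-0.97,0,0,0,-0.07,-1],[0.3,-0.98,0,0,0,0,-1],[0.3,-0.98,0.5,0,0,0,-1],[0.3,-0.98,0.5,0,0,0,-1],[0.3,-0.98,0.5,0,0,0,-1],[0.3,-0.98,0.5,0,0,0,-1],[0,0,0.8,0,0,0,-1],[0,0,0.9,0,0,0,-1],[0,0,0.5,0,0,0,-1],[0,0,0,0,0,0,-1],[0,0,0,0,0,0,-1]]]'; python3 -c "
from h import *
plan((.5262,.180,.080),7)"
```

```text
time: 7.82
tool_pos: [0.5271, 0.1806, 0.1271]
orientation: [-3.136, -0.192, -0.003]
wrist_force: [-0.1, -0.4, -4.0]
gripper_width: 0.0112
finger_force: 59.7
t 7.83 yaw 7.01 az 0.00 units; tx,ty,tz [-0.04  0.02  1.88] pos [0.5271 0.1806 0.1271] w 0.0112 F [-0.1 -0.4 -4. ]
```

```bash
python3 -m jog '[[[-0.04,0.02,0.5,0,0,0,-1],[0,0,0.5,0,0,0,-1],[0,0,0.5,0,0,0,-1],[0,0,0.2,0,0,0,-1],[0,0,0.15,0,0,0,-1],[0,0,0,0,0,0,-1],[0,0,0,0,0,0,-1]]]'; python3 -c "
from h import *
plan((.5262,.180,.080),7)"
```

```text
time: 8.7
tool_pos: [0.5256, 0.1801, 0.0802]
orientation: [3.136, 0.193, 0.001]
wrist_force: [0.2, 0.4, -3.9]
gripper_width: 0.0115
finger_force: 59.8
t 8.70 yaw 7.03 az 0.01 units; tx,ty,tz [0.02 0.01 0.01] pos [0.5256 0.1801 0.0802] w 0.0115 F [ 0.2  0.4 -3.9]
```

```bash
python3 -m jog '[[[0,0,0.06,0,0,0,-1],[0,0,0.06,0,0,0,-1],[0,0,0,0,0,0,-1],[0,0,0,0,0,0,-0.3],[0,0,0,0,0,0,-0.3],[0,0,0,0,0,0,-0.3],[0,0,-0.5,0,0,0,-0.3],[0,0,-1,0,0,0,0],[0,0,-1,0,0,0,0.5],[0,0,-1,0,0,0,1],[0,0,-1,0,0,0,1],[0,0,-1,0,0,0,1],[0,0,-1,0,0,0,1],[0,0,0,0,0,0,1],[0,0,0,0,0,0,1]]]'; python3 -c "
from h import *
snap('wrist','pics/w3.png');plan((.6075,-.212,.23),7)"
```

```text
time: 10.58
tool_pos: [0.5249, 0.18, 0.2389]
orientation: [3.135, 0.193, -0.002]
wrist_force: [0.3, -0.6, 0.9]
gripper_width: 0.0855
finger_force: 0.0
t 10.62 yaw 7.03 az 0.00 units; tx,ty,tz [ 1.38 15.96  0.34] pos [0.5246 0.1799 0.2384] w 0.0854 F [-0.2  0.7 -0.2]
```

View pics/w3.png

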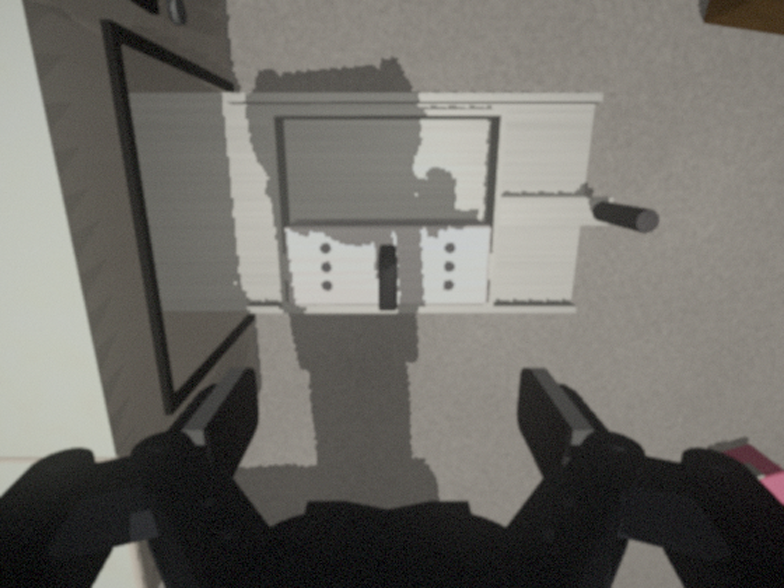

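The case lies flat in the tray along its near long wall, lid corners about (286,227), (491,226), (489,303), (287,303). The free strip beside it has rim corners at about (277,117) and (499,117).

```bash
python3 - <<'E'
from h import *
np.set_printoptions(precision=4,suppress=True)
s=last();f=lambda p,z:wbp((p[0]/1.4,p[1]/1.4),z,s)[:2]
a=np.radians(7);B=np.array([[np.cos(a),np.sin(a)],[-np.sin(a),np.cos(a)]]);o=np.array([.563,.184])
for n,p,z in [("lid",(286,227),.066),("lid",(491,226),.066),("lid",(489,303),.066),("lid",(287,303),.066),("rim",(277,117),.052),("rim",(499,117),.052),("rimnear",(490,305),.052),("fl",(286,122),.022),("fl",(491,122),.022),("post",(648,219),.096)]: print(n,B@(f(p,z)-o))
t=o+B.T@[.0315,.041];print("jar target",t, "can target",o+B.T@[.0315,-.036])
E
```

```text
lid [-0.0087  0.073 ]
lid [-0.0079 -0.0733]
lid [-0.0655 -0.0757]
lid [-0.0656  0.0759]
rim [0.0659 0.0775]
rim [ 0.0659 -0.0771]
rimnear [-0.0716 -0.08  ]
fl [0.0651 0.0779]
fl [ 0.0652 -0.0783]
post [ 0.0007 -0.1669]
jar target [0.5893 0.2285] can target [0.5987 0.1521]
```

```bash
python3 -m jog '[[[0,0.6,0,0,0,0,1],[0.1,1,0,0,0,0,1],[0.1,1,0,0,0,0,1],[0.1,1,0,0,0,0,1],[0.1,1,0,0,0,0,1],[0.1,1,0,0,0,0,1],[0.1,1,0,0,0,0,1],[0.1,1,0,0,0,0,1],[0.1,1,0,0,0,0,1],[0.1,1,0,0,0,0,1],[0.1,1,0,0,0,0,1],[0.1,1,0,0,0,0,1],[0.1,1,0,0,0,0,1],[0.1,1,0,0,0,0,1],[0.08,1,0.5,0,0,0,1],[0,1,0.5,0,0,0,1],[0,0.36,0.8,0,0,0,1],[0,0,0,0,0,0,1],[0,0,0,0,0,0,1]]]'; python3 -c "
from h import *
snap('wrist','pics/w4.png');plan((.6075,-.212,.08),7)"
```

```text
time: 13.0
tool_pos: [0.6085, -0.2117, 0.1945]
orientation: [-3.135, -0.193, 0.0]
wrist_force: [0.2, 0.1, 0.6]
gripper_width: 0.0851
finger_force: 0.0
t 13.05 yaw 7.05 az 0.01 units; tx,ty,tz [-0.05  0.01  4.6 ] pos [ 0.6088 -0.2115  0.1951] w 0.0853 F [-0.1  0.2  0.1]
```

View pics/w4.png

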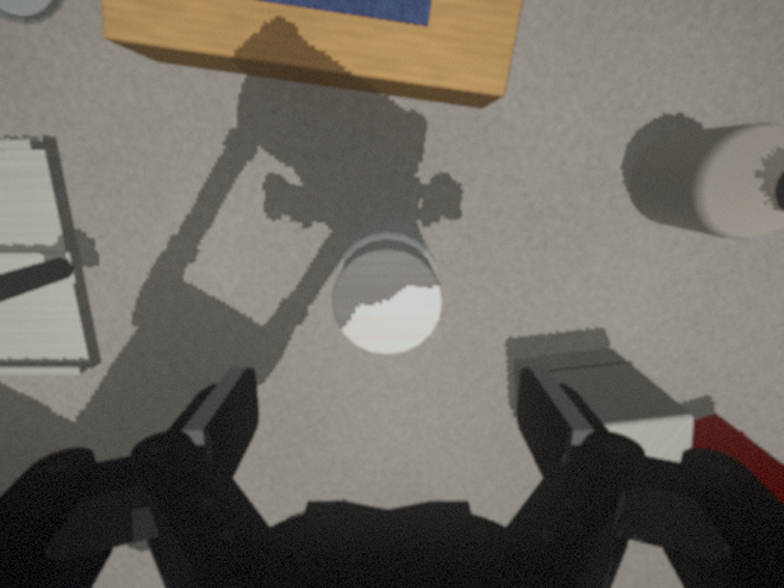

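The jar cap is centred between the fingers at (387,301), so I go straight down, close and lift.

```bash
python3 -m jog '[[[0,0,1,0,0,0,1],[0,0,1,0,0,0,1],[0,0,1,0,0,0,1],[0,0,1,0,0,0,1],[0,0,0.6,0,0,0,1],[0,0,0,0,0,0,-1],[0,0,0,0,0,0,-1],[0,0,0,0,0,0,-1],[0,0,0,0,0,0,-1],[0,0,0,0,0,0,-1]]]' 45; python3 -c "
from h import *
plan((.5880,.2309,.22),7)"
```

```text
time: 14.3
tool_pos: [0.6092, -0.2118, 0.0806]
orientation: [3.135, 0.193, 0.003]
wrist_force: [0.4, 0.8, 4.2]
gripper_width: 0.0589
finger_force: 49.2
t 14.30 yaw 7.03 az 0.01 units; tx,ty,tz [  1.32 -17.68  -5.58] pos [ 0.6092 -0.2118  0.0806] w 0.0589 F [0.4 0.8 4.2]
```

```bash
python3 -m jog '[[[0,0,-0.5,0,0,0,-1],[0,0,-1,0,0,0,-1],[0.07,-0.6,-1,0,0,0,-1],[0.07,-1,-1,0,0,0,-1],[0.07,-1,-1,0,0,0,-1],[0.07,-1,-1,0,0,0,-1],[0.08,-1,-0.1,0,0,0,-1],[0.08,-1,0,0,0,0,-1],[0.08,-1,0,0,0,0,-1],[0.08,-1,0,0,0,0,-1],[0.08,-1,0,0,0,0,-1],[0.08,-1,0,0,0,0,-1],[0.08,-1,0,0,0,0,-1],[0.08,-1,0,0,0,0,-1],[0.08,-1,0,0,0,0,-1],[0.08,-1,0,0,0,0,-1],[0.08,-1,0,0,0,0,-1],[0.08,-1,0,0,0,0,-1],[0.08,-1,0,0,0,0,-1],[0.02,-0.5,0,0,0,0,-1]]]'; python3 -c "
from h import *
plan((.5880,.2309,.1026),7)"
```

```text
time: 16.8
tool_pos: [0.5888, 0.2176, 0.2192]
orientation: [3.135, 0.194, -0.002]
wrist_force: [0.1, -0.2, -3.2]
gripper_width: 0.0589
finger_force: 49.4
t 16.80 yaw 7.09 az 0.01 units; tx,ty,tz [ 0.03 -0.53  4.66] pos [0.5888 0.2176 0.2192] w 0.0589 F [ 0.1 -0.2 -3.2]
```

```bash
python3 -m jog '[[[0,-0.55,0,0,0,0,-1],[0,0,0.7,0,0,0,-1],[0,0,0.8,0,0,0,-1],[0,0,0.8,0,0,0,-1],[0,0,0.5,0,0,0,-1],[0,0,0,0,0,0,-1],[0,0,0,0,0,0,-1]]]'; python3 -c "
from h import *
snap('wrist','pics/w5.png');plan((.5880,.2309,.1026),7)"
```

```text
time: 17.68
tool_pos: [0.5884, 0.2304, 0.1503]
orientation: [-3.136, -0.192, -0.002]
wrist_force: [-0.5, 0.2, -2.4]
gripper_width: 0.0588
finger_force: 49.5
t 17.73 yaw 7.03 az 0.00 units; tx,ty,tz [-0.02 -0.02  1.92] pos [0.5884 0.2305 0.1505] w 0.0588 F [-0.3  0.1 -3.4]
```

View pics/w5.png

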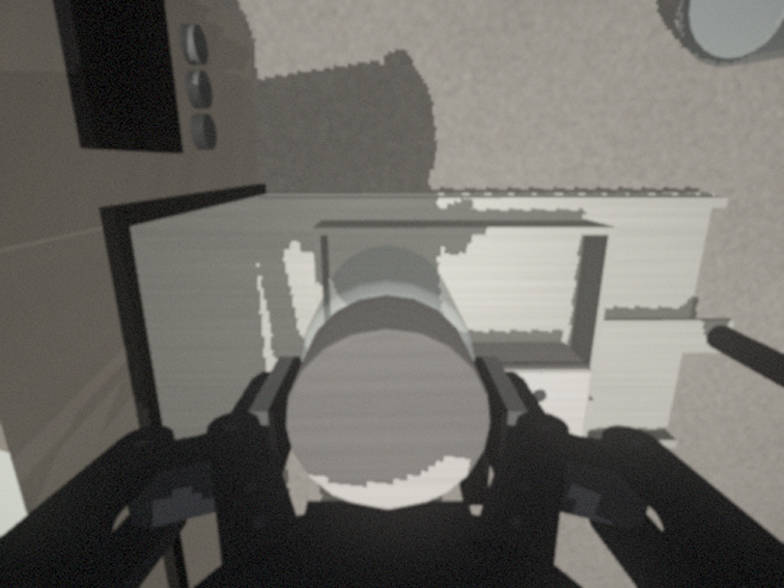

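The jar hangs upright over the back right of the tray: cap centre about (388,418), tray far rim row about 228, back rim col about 322.

```bash
python3 - <<'E'
from h import *
np.set_printoptions(precision=4,suppress=True)
s=last();f=lambda p,z:wbp((p[0]/1.4,p[1]/1.4),z,s)[:2]
a=np.radians(7);B=np.array([[np.cos(a),np.sin(a)],[-np.sin(a),np.cos(a)]]);o=np.array([.563,.184])
zt=s["tool_pos"][2]-.0806+.112
for n,p,z in [("capT",(388,330),zt),("capB",(388,507),zt),("capL",(286,415),zt),("capR",(490,415),zt),("rimfar",(450,228),.052),("rimback",(322,240),.052),("rimfront",(607,236),.052),("caseedge",(540,366),.066)]: print(n,B@(f(p,z)-o))
print("tcp",B@(s["tool_pos"][:2]-o))
E
```

```text
capT [0.061  0.0426]
capB [0.0031 0.0426]
capL [0.035  0.0718]
capR [0.0351 0.0134]
rimfar [0.0705 0.0087]
rimback [0.0639 0.0788]
rimfront [ 0.0662 -0.0775]
caseedge [-0.0051 -0.0431]
tcp [0.0308 0.043 ]
```

```bash
python3 -m jog '[[[0,0,0.5,0,0,0,-1],[0,0,0.5,0,0,0,-1],[0,0,0.4,0,0,0,-1],[0,0,0.25,0,0,0,-1],[0,0,0.15,0,0,0,-1],[0,0,0,0,0,0,-1],[0,0,0,0,0,0,-1]]]'; python3 -c "
from h import *
plan((.5880,.2309,.1026),7)"
```

```text
time: 18.6
tool_pos: [0.588, 0.2305, 0.1049]
orientation: [-3.136, -0.193, -0.001]
wrist_force: [0.5, -0.3, -2.7]
gripper_width: 0.0588
finger_force: 49.5
t 18.60 yaw 7.03 az 0.01 units; tx,ty,tz [ 0.   -0.02  0.09] pos [0.588  0.2305 0.1049] w 0.0588 F [ 0.5 -0.3 -2.7]
```

```bash
python3 -m jog '[[[0,0,0.05,0,0,0,-1],[0,0,0.04,0,0,0,-1],[0,0,0.02,0,0,0,-1],[0,0,0,0,0,0,-1],[0,0,0,0,0,0,-1]]]'
```

```text
time: 19.23
tool_pos: [0.588, 0.2305, 0.1026]
orientation: [-3.136, -0.193, -0.002]
wrist_force: [-0.7, 0.6, 4.2]
gripper_width: 0.0589
finger_force: 50.2
```

```bash
python3 -m jog '[[[0,0,0,0,0,0,0.8],[0,0,0,0,0,0,0.8],[0,0,0,0,0,0,0.8],[0,0,-0.5,0,0,0,0.8],[0,0,-1,0,0,0,0.8],[0,0,-1,0,0,0,1],[0,0,-1,0,0,0,1],[0,0,-1,0,0,0,1],[-0.12,0.5,-0.5,0,0,0,1],[-0.24,1,0,0,0,0,1],[-0.24,1,0,0,0,0,1],[-0.24,1,0,0,0,0,1],[-0.24,1,0,0,0,0,1],[-0.24,1,0,0,0,0,1],[-0.24,1,0,0,0,0,1],[-0.24,1,0,0,0,0,1],[-0.24,1,0,0,0,0,1],[-0.24,1,0,0,0,0,1],[-0.24,1,0,0,0,0,1],[-0.24,1,0,0,0,0,1]]]' && python3 -m jog '[[[-0.24,1,0,0,0,0,1],[-0.24,1,0,0,0,0,1],[-0.24,1,0,0,0,0,1],[-0.24,1,0,0,0,0,1],[-0.24,1,0,0,0,0,1],[-0.24,1,0,0,0,0,1],[-0.24,1,0,0,0,0,1],[-0.24,1,0,0,0,0,1],[-0.24,1,0,0,0,0,1],[-0.24,1,0,0,0,0,1],[-0.24,1,0,0,0,0,1],[-0.24,1,0,0,0,0,1],[0,0,0,0,0,-1,1],[0,0,0,0,0,-1,1],[0,0,0,0,0,-1,1],[0,0,0,0,0,-1,1],[0,0,0,0,0,-1,1],[0,0,0,0,0,-1,1],[0,0,0,0,0,-1,1],[0,0,0,0,0,-1,1]]]' && python3 -m jog '[[[0,0,0,0,0,-1,1],[0,0,0,0,0,-1,1],[0,0,0,0,0,-1,1],[0,0,0,0,0,-1,1],[0,0,0,0,0,-1,1],[0,0,0,0,0,-1,1],[0,0,0,0,0,-1,1],[0,0,0,0,0,-1,1],[0,0,0,0,0,-0.1,1],[0,0,0,0,0,0,1],[0,0,0,0,0,0,1]]]'; python3 -c "
from h import *
snap('wrist','pics/w6.png');plan((.52,-.372,.075),103.5)
snap('top','pics/t6.png')"
```

```text
time: 21.72
tool_pos: [0.5535, -0.0649, 0.2267]
orientation: [3.135, 0.192, -0.001]
wrist_force: [-0.2, -0.3, -0.4]
gripper_width: 0.0854
finger_force: 0.0
time: 24.22
tool_pos: [0.5196, -0.3708, 0.2267]
orientation: [-2.784, -1.456, 0.0]
wrist_force: [-0.3, 0.6, -0.3]
gripper_width: 0.0854
finger_force: 0.0
time: 25.6
tool_pos: [0.5197, -0.3702, 0.2268]
orientation: [-1.943, -2.468, 0.0]
wrist_force: [-0.9, 0.5, 1.5]
gripper_width: 0.0857
finger_force: 0.0
t 25.65 yaw 103.59 az 0.02 units; tx,ty,tz [-0.08 -0.01  6.07] pos [ 0.5197 -0.3701  0.2268] w 0.0855 F [ 0.4 -0.1 -0.4]
```

View pics/w6.png

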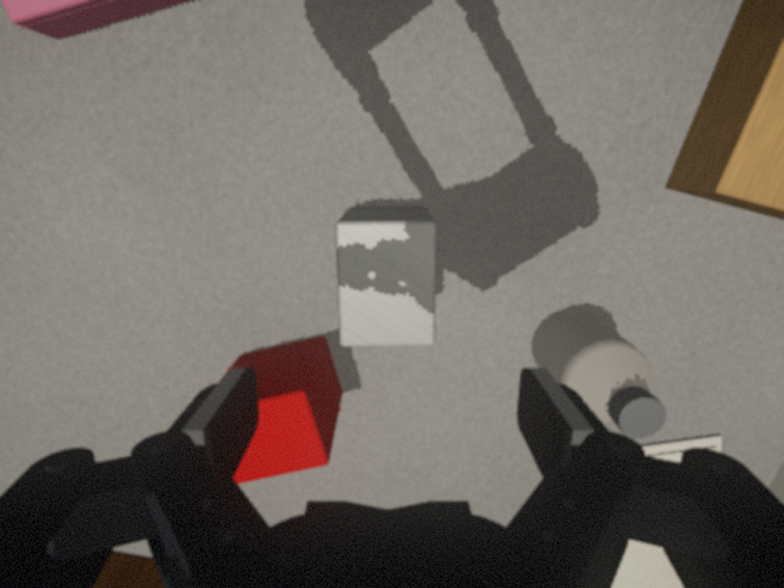

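The canister lies centred and square between the fingers: corners (338,222), (435,222), (434,345), (341,345). The red one stands clear of the finger path at (285,430).

```bash
python3 -m jog '[[[-0.02,0,1,0,0,0,1],[0,0,1,0,0,0,1],[0,0,1,0,0,0,1],[0,0,1,0,0,0,1],[0,0,1,0,0,0,1],[0,0,0.8,0,0,0,1],[0,0,0.47,0,0,0,1],[0,0,0,0,0,0,-1],[0,0,0,0,0,0,-1],[0,0,0,0,0,0,-1],[0,0,0,0,0,0,-1],[0,0,0,0,0,0,-1]]]' 60; python3 -c "
from h import *
a=np.radians(7);t=np.array([.563,.184])+.031*np.array([np.cos(a),np.sin(a)])-.034*np.array([-np.sin(a),np.cos(a)]);print(t)
plan((t[0],t[1],.24),103.5)"
```

```text
time: 27.2
tool_pos: [0.5201, -0.3708, 0.0706]
orientation: [1.941, 2.468, -0.0]
wrist_force: [-0.0, -0.7, -1.1]
gripper_width: 0.0611
finger_force: 66.4
[0.59791249 0.15403138]
t 27.20 yaw 103.63 az 0.02 units; tx,ty,tz [19.68  7.93 -6.77] pos [ 0.5201 -0.3708  0.0706] w 0.0611 F [-0.  -0.7 -1.1]
```

```bash
python3 -m jog '[[[0,0,-0.5,0,0,0,-1],[0,0,-1,0,0,0,-1],[0,0,-1,0,0,0,-1],[0.6,0.24,-1,0,0,0,-1],[1,0.4,-1,0,0,0,-1],[1,0.4,-1,0,0,0,-1],[1,0.4,-1,0,0,0,-1],[1,0.4,-0.3,0,0,0,-1],[1,0.4,0,0,0,0,-1],[1,0.4,0,0,0,0,-1],[1,0.4,0,0,0,0,-1],[1,0.4,0,0,0,0,-1],[1,0.4,0,0,0,0,-1],[1,0.4,0,0,0,0,-1],[1,0.4,0,0,0,0,-1],[1,0.4,0,0,0,0,-1],[1,0.4,0,0,0,0,-1],[1,0.4,0,0,0,0,-1],[1,0.4,0,0,0,0,-1],[1,0.4,0,0,0,0,-1]]]' && python3 -m jog '[[[1,0.4,0,0,0,0,-1],[1,0.4,0,0,0,0,-1],[0.5,0.2,0,0,0,0.5,-1],[0,0,0,0,0,0.6,-1],[0,0,0,0,0,0,-1],[0,0,0,0,0,0,-1]]]'; python3 -c "
from h import *
plan((.5979,.1540,.0926),97)
snap('wrist','pics/w7.png')"
```

```text
time: 29.7
tool_pos: [0.5828, 0.073, 0.2401]
orientation: [-1.942, -2.469, 0.001]
wrist_force: [0.7, 0.2, -4.8]
gripper_width: 0.0611
finger_force: 66.7
time: 30.45
tool_pos: [0.5926, 0.1384, 0.2401]
orientation: [-2.08, -2.354, 0.001]
wrist_force: [0.5, -0.1, -4.5]
gripper_width: 0.0612
finger_force: 66.6
t 30.45 yaw 97.07 az 0.01 units; tx,ty,tz [0.59 0.29 5.9 ] pos [0.5926 0.1384 0.2401] w 0.0612 F [ 0.5 -0.1 -4.5]
```

View pics/w7.png

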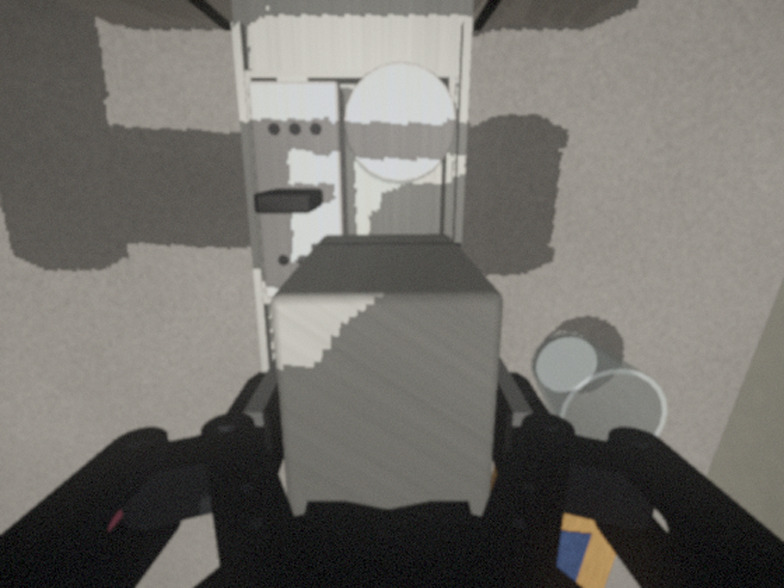

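The jar stands upright in the tray's back right (cap centre about (400,122)). The canister is held square (top far edge row 292, cols 273–501). The beaker is off to the right at about (567,363), so its clearance needs checking.

```bash
python3 - <<'E'
from h import *
np.set_printoptions(precision=4,suppress=True)
s=last();f=lambda p,z:wbp((p[0]/1.4,p[1]/1.4),z,s)[:2]
a=np.radians(7);B=np.array([[np.cos(a),np.sin(a)],[-np.sin(a),np.cos(a)]]);o=np.array([.563,.184])
zt=s["tool_pos"][2]-.0706+.104
for n,p,z in [("jarL",(343,122),.134),("jarR",(457,122),.134),("jarT",(400,62),.134),("jarB",(400,182),.134),("canL",(274,294),zt),("canR",(500,294),zt),("caseedge",(341,130),.066),("rimback",(300,79),.052),("rimR",(458,195),.052),("rimR2",(450,82),.052),("beak",(567,363),0),("beaktopL",(560,410),.095)]: print(n,B@(f(p,z)-o))
print("tcp",B@(s["tool_pos"][:2]-o))
E
```

```text
jarL [0.0016 0.044 ]
jarR [0.0617 0.0441]
jarT [0.0314 0.0726]
jarB [0.032  0.0134]
canL [-0.0042 -0.0093]
canR [ 0.0541 -0.0092]
caseedge [-0.0062  0.0447]
rimback [-0.0347  0.0784]
rimR [0.0769 0.001 ]
rimR2 [0.0679 0.0767]
beak [ 0.1957 -0.1582]
beaktopL [ 0.1525 -0.1511]
tcp [ 0.0238 -0.0488]
```

```bash
python3 -m jog '[[[0.33,0.15,0,0,0,0,-1],[0.3,0.1,0.5,0,0,0,-1],[0,0,1,0,0,0,-1],[0,0,1,0,0,0,-1],[0,0,0.8,0,0,0,-1],[0,0,0.5,0,0,0,-1],[0,0,0.2,0,0,0,-1],[0,0,0,0,0,0,-1],[0,0,0,0,0,0,-1]]]'; python3 -c "
from h import *
a=np.radians(7);B=np.array([[np.cos(a),np.sin(a)],[-np.sin(a),np.cos(a)]]);o=np.array([.563,.184])
s=ctrl.read_state();print(B@(s['tool_pos'][:2]-o));plan((.5979,.1540,.0926),97)"
```

```text
time: 31.62
tool_pos: [0.5978, 0.1551, 0.1409]
orientation: [2.08, 2.353, 0.002]
wrist_force: [-1.5, -0.4, -4.2]
gripper_width: 0.0613
finger_force: 66.6
[ 0.03105748 -0.032923  ]
t 31.62 yaw 97.03 az 0.00 units; tx,ty,tz [-0.04 -0.    1.93] pos [0.5978 0.1551 0.1409] w 0.0613 F [-1.5 -0.4 -4.2]
```

```bash
python3 -m jog '[[[-0.02,-0.03,0.4,0,0,0,-1],[0,0,0.5,0,0,0,-1],[0,0,0.4,0,0,0,-1],[0,0,0.3,0,0,0,-1],[0,0,0.2,0,0,0,-1],[0,0,0.08,0,0,0,-1],[0,0,0.05,0,0,0,-1],[0,0,0.03,0,0,0,-1],[0,0,0,0,0,0,-1],[0,0,0,0,0,0,-1]]]'; python3 -c "
from h import *
plan((.5979,.1540,.0926),97)"
```

```text
time: 32.88
tool_pos: [0.5964, 0.1544, 0.0926]
orientation: [2.081, 2.353, 0.001]
wrist_force: [-3.9, -0.5, 5.9]
gripper_width: 0.0612
finger_force: 67.5
t 32.88 yaw 97.03 az 0.01 units; tx,ty,tz [-0.02  0.06  0.  ] pos [0.5964 0.1544 0.0926] w 0.0612 F [-3.9 -0.5  5.9]
```

```bash
python3 -m jog '[[[0,0,0,0,0,0,0.6],[0,0,0,0,0,0,0.6],[0,0,0,0,0,0,0.6],[0,0,-0.4,0,0,0,0.6],[0,0,-0.8,0,0,0,0.6],[0,0,-1,0,0,0,0.6],[0,0,-1,0,0,0,0.6],[0,0,-1,0,0,0,0.6],[0,0,-1,0,0,0,0.6],[-0.9,-0.2,0,0,0,1,0.2],[-0.9,-0.1,0,0,0,1,0.2],[-0.9,0,0,0,0,1,0.2],[-0.9,0.1,0,0,0,1,0.2],[-0.8,0.2,0,0,0,1,0.2],[-0.7,0.2,0,0,0,1,0.2],[0,0,0,0,0,1,0.2],[0,0,0,0,0,1,0.2],[0,0,0,0,0,1,0.2],[0,0,0,0,0,1,0.2],[0,0,0,0,0,1,0.2]]]' && python3 -m jog '[[[0,0,0,0,0,1,0.2],[0,0,0,0,0,1,0.2],[0,0,0,0,0,1,0.2],[0,0,0,0,0,1,0.2],[0,0,0,0,0,0,0.2],[0,0,0,0,0,0,0.2]]]'; python3 -c "
from h import *
plan((.5835,.0173,.046),7);snap('wrist','pics/w8.png')
snap('top','pics/t8.png')"
```

```text
time: 35.38
tool_pos: [0.5853, 0.0252, 0.2218]
orientation: [3.028, 0.835, 0.002]
wrist_force: [0.4, -0.2, 0.4]
gripper_width: 0.0513
finger_force: 0.0
time: 36.12
tool_pos: [0.5852, 0.0253, 0.2214]
orientation: [3.135, 0.195, 0.001]
wrist_force: [0.4, -0.3, 0.9]
gripper_width: 0.0509
finger_force: 0.0
t 36.12 yaw 7.11 az 0.02 units; tx,ty,tz [-0.11  0.31  7.01] pos [0.5852 0.0253 0.2214] w 0.0509 F [ 0.4 -0.3  0.9]
```

```bash
python3 - <<'E'
from h import *
np.set_printoptions(precision=4,suppress=True)
s=last_s=ctrl.read_state()
c=imaging.calibration("wrist");M=c["mount"];R=Ro.from_rotvec(s["orientation"]).as_matrix()
def pj(X):
    x=M[:3,:3].T@(R.T@(np.array(X)-s["tool_pos"])-M[:3,3]);u=c["intrinsics"]@x;return u[:2]/u[2]
im=cv2.cvtColor(cv2.imread("pics/w8_raw.png"),cv2.COLOR_BGR2GRAY)
p=pj((.5835,.0173,.096));print(p,pj((.5835,.0173,.032)))
x,y=p.astype(int);w=im[y-30:y+31,x-30:x+31]
n,l,st,ce=cv2.connectedComponentsWithStats((w<60).astype(np.uint8))
for i in range(1,n):
    if st[i,4]>30: print(st[i],ce[i]+[x-30,y-30], wbp(ce[i]+[x-30,y-30],.096,s)[:2])
for r in w[::4,::3]: print(' '.join('%3d'%v for v in r))
E
```

```text
[285.3015 206.4566] [283.7659 190.2906]
[ 23  10  13  15 135] [283.0889 192.837 ] [0.5955 0.0208]
157 121 120 120 119 119 122 100  96  97  93 138 150 147 141 148 147 150 148 149 150
140 123 112 109 107 109 109  99 101  98 100 146 148 150 145 146 148 150 150 150 147
201 161 120 123 120 123 122 122 112  92  96 194 161 150 149 149 143 148 148 147 147
200 134 120 122 120 122 121 101  58  58  54  78 150 145 147 146 149 150 151 152 147
166 125 122 123 123 125 183 119  53  57  55  56 133 150 146 151 151 148 145 149 148
159 117 119 119 120 119 183 127  52  55  56  51 108 148 142 150 148 149 153 149 152
128 121 119 117 118 147 195 128  59  75  93  83  76 142 145 150 146 146 150 151 151
118 121 119 121 141 200 201 110  66  89 100 101  91 145 150 145 149 150 147 151 145
121 118 117 121 149 199 200 130  63  91  99 101  95 141 146 149 148 149 146 148 149
116 117 120 122 195 197 199 158  99  95  95  94 133 148 146 149 149 146 148 154 150
117 117 118 142 194 196 198 160 146 143 146 148 150 149 148 147 142 153 146 148 150
118 113 113 119 187 196 196 157 152 149 150 151 150 148 150 152 146 149 148 148 151
115 115 114 117 191 197 194 159 149 151 148 142 149 151 150 149 150 146 148 151 149
115 116 142 174 193 192 194 158 147 150 149 149 150 150 147 145 150 150 146 151 148
117 116 150 195 194 194 194 158 146 148 147 148 147 146 147 143 148 145 148 151 146
115 115 175 191 193 193 192 158 150 149 147 144 148 151 148 150 149 149 148 150 146
```

```bash
python3 -m jog '[[[-0.09,0.31,1,0,0,0,0.2],[0,0,1,0,0,0,0.2],[0,0,1,0,0,0,0.2],[0,0,1,0,0,0,0.2],[0,0,1,0,0,0,0.2],[0,0,1,0,0,0,0.2],[0,0,0.7,0,0,0,0.2],[0,0,0.3,0,0,0,0.2],[0,0,0,0,0,0,-1],[0,0,0,0,0,0,-1],[0,0,0,0,0,0,-1],[0,0,0,0,0,0,-1]]]' 40; python3 -c "
from h import *
plan((.5835,.0173,.046),7)"
```

```text
time: 37.72
tool_pos: [0.5845, 0.0175, 0.0469]
orientation: [-3.136, -0.192, -0.003]
wrist_force: [-0.7, 1.4, 3.9]
gripper_width: 0.015
finger_force: 39.3
t 37.73 yaw 7.02 az 0.00 units; tx,ty,tz [-0.04  0.    0.04] pos [0.5845 0.0175 0.0469] w 0.015 F [-0.7  1.4  3.9]
```

```bash
python3 -m jog '[[[0,-0.1,0,0,0,0,-1],[0,-0.2,0,0,0,0,-1],[0,-0.3,0,0,0,0,-1],[0,-0.4,0,0,0,0,-1],[0,-0.4,0,0,0,0,-1],[0,-0.4,0,0,0,0,-1],[0,-0.4,0,0,0,0,-1],[0,-0.4,0,0,0,0,-1],[0,-0.4,0,0,0,0,-1],[0,-0.4,0,0,0,0,-1],[0,-0.4,0,0,0,0,-1],[0,-0.4,0,0,0,0,-1],[0,-0.4,0,0,0,0,-1],[0,-0.4,0,0,0,0,-1],[0,-0.4,0,0,0,0,-1],[0,-0.4,0,0,0,0,-1],[0,-0.3,0,0,0,0,-1],[0,-0.2,0,0,0,0,-1],[0,-0.1,0,0,0,0,-1]]]'; python3 -c "
from h import *
plan((.5835-.215*.1219,.0173+.215*.9925,.046),7)"
```

```text
time: 40.1
tool_pos: [0.5648, 0.176, 0.0469]
orientation: [3.135, 0.194, 0.002]
wrist_force: [0.0, -2.5, 5.7]
gripper_width: 0.0148
finger_force: 39.8
t 40.10 yaw 7.07 az 0.01 units; tx,ty,tz [-0.03 -2.21  0.04] pos [0.5648 0.176  0.0469] w 0.0148 F [ 0.  -2.5  5.7]
```

```bash
python3 -m jog '[[[0,-0.2,0,0,0,0,-1],[0,-0.3,0,0,0,0,-1],[0,-0.3,0,0,0,0,-1],[0,-0.3,0,0,0,0,-1],[0,-0.3,0,0,0,0,-1],[0,-0.2,0,0,0,0,-1],[0,-0.1,0,0,0,0,-1],[0,0,0,0,0,0,-1]]]'; python3 -m jog '[[[0,-0.1,0,0,0,0,-1],[0,-0.1,0,0,0,0,-1],[0,-0.05,0,0,0,0,-1],[0,0,0,0,0,0,-1]]]'
```

```text
time: 41.1
tool_pos: [0.5595, 0.2185, 0.0469]
orientation: [3.135, 0.193, 0.002]
wrist_force: [-0.3, -0.0, 6.5]
gripper_width: 0.0153
finger_force: 39.8
time: 41.6
tool_pos: [0.5588, 0.2244, 0.0469]
orientation: [3.135, 0.193, 0.002]
wrist_force: [-0.7, -1.6, 7.2]
gripper_width: 0.015
finger_force: 39.8
```

```bash
python3 -m jog '[[[0,-0.1,0,0,0,0,-1],[0,-0.08,0,0,0,0,-1],[0,0,0,0,0,0,-1]]]'; python3 -m jog '[[[0,-0.1,0,0,0,0,-1],[0,-0.06,0,0,0,0,-1],[0,0,0,0,0,0,-1]]]';python3 -m jog '[[[0,-0.08,0,0,0,0,-1],[0,0,0,0,0,0,-1]]]'
```

```text
time: 41.98
tool_pos: [0.5587, 0.2248, 0.0469]
orientation: [3.128, 0.196, 0.002]
wrist_force: [1.0, -13.1, 7.5]
gripper_width: 0.0148
finger_force: 40.6
time: 42.35
tool_pos: [0.5587, 0.2248, 0.0469]
orientation: [3.121, 0.198, 0.002]
wrist_force: [2.4, -24.1, 9.4]
gripper_width: 0.015
finger_force: 42.4
time: 42.6
tool_pos: [0.5587, 0.2248, 0.0469]
orientation: [3.118, 0.199, 0.001]
wrist_force: [4.2, -30.3, 8.9]
gripper_width: 0.0149
finger_force: 43.8
```

```bash
python3 -m jog '[[[0,0.2,0,0,0,0,-1],[0,0.12,0,0,0,0,-1],[0,0,0,0,0,0,-1]]]'; python3 -m jog '[[[0,0,0,0,0,0,-0.4],[0,0,0,0,0,0,-0.4],[0,0,0,0,0,0,-0.2],[0,0,0,0,0,0,-0.2]]]'; python3 -c "
from h import *
plan((.5587,.2248,.046),7)"
```

```text
time: 42.98
tool_pos: [0.5587, 0.2248, 0.0469]
orientation: [3.132, 0.193, 0.002]
wrist_force: [0.2, -6.6, 7.2]
gripper_width: 0.0147
finger_force: 40.1
time: 43.48
tool_pos: [0.5578, 0.2272, 0.0457]
orientation: [3.136, 0.193, -0.001]
wrist_force: [0.2, 0.4, -0.1]
gripper_width: 0.0342
finger_force: 0.0
t 43.48 yaw 7.05 az 0.01 units; tx,ty,tz [ 0.02  0.1  -0.01] pos [0.5578 0.2272 0.0457] w 0.0342 F [ 0.2  0.4 -0.1]
```

```bash
python3 -m jog '[[[0,0.1,-0.4,0,0,0,-0.2],[0,0,-0.8,0,0,0,-0.2],[0,0,-1,0,0,0,-0.2],[0,0,-1,0,0,0,-0.2],[0,0,-1,0,0,0,-0.2],[0,0,-1,0,0,0,-0.2],[0,1,-1,0,0,0,-0.2],[0,1,0,0,0,0,-0.2],[0,1,0,0,0,0,-0.2],[0,1,0,0,0,0,-0.2],[0,0,0,0,0,0,-0.2],[0,0,0,0,0,0,-0.2]]]'; python3 - <<'E'
from h import *
s=ctrl.read_state();snap('wrist','pics/w9.png');print(s["tool_pos"],s["wrist_force"])
c=imaging.calibration("wrist");M=c["mount"];R=Ro.from_rotvec(s["orientation"]).as_matrix()
def pj(X):
    x=M[:3,:3].T@(R.T@(np.array(X)-s["tool_pos"])-M[:3,3]);u=c["intrinsics"]@x;return u[:2]/u[2]
im=cv2.cvtColor(cv2.imread("pics/w9_raw.png"),cv2.COLOR_BGR2GRAY)
x,y=p=pj((.5587,.2248,.096)).astype(int);print(p,pj((.5587,.2248,.032)))
for r in im[y-24:y+25:3,x-30:x+31:3]: print(' '.join('%3d'%v for v in r))
E
```

```text
time: 44.98
tool_pos: [0.5705, 0.1257, 0.2014]
orientation: [-3.135, -0.192, -0.001]
wrist_force: [-0.1, -0.5, -0.3]
gripper_width: 0.034
finger_force: 0.0
[0.57046958 0.12574556 0.20143193] [-0.13660503 -0.54435812 -0.27547345]
[155 209] [178.5451657  191.72951324]
170 170 168 171 172 172 172 174 173 173 173 176 174 175 133 110 114 107 105 110 101
173 175 177 175 174 174 175 176 177 177 176 176 180 179 151 108  79  63  60  68 100
174 175 173 172 174 172 174 174 175 174 174 175 176 176 151  69  56  53  58  59  63
174 172 173 173 173 176 175 174 175 174 178 178 170 120  65  55  56  53  58  57  56
175 175 176 176 177 177 176 176 174 178 175 156  86  53  59  58  56  51  57  58  76
171 172 171 172 172 173 173 172 175 170 116  62  55  60  55  58  56  56  54  76 107
172 171 173 176 171 172 176 174 165  94  81  70  58  57  57  58  54  51 109 132 110
172 172 174 174 170 173 172 169 101  87  86  96  75  60  55  59  56 123 174 175 116
174 171 174 173 174 173 175 165  90  86  87  92  74  57  57  61 145 174 177 168 114
174 172 175 173 172 174 177 165  87  84  91  85  72  64  62 149 176 177 173 153 109
173 168 171 169 172 174 171 171 112  90  89  89  86  78 152 171 172 173 175 114 106
172 171 171 172 169 169 173 171 164 125  96  91 110 164 172 171 170 175 171 114 108
171 172 172 171 172 172 172 173 172 171 170 167 173 172 172 174 173 175 172 115 107
171 173 171 173 172 171 171 171 170 171 170 172 171 172 171 173 171 171 172 136 103
169 169 171 171 171 170 169 169 170 170 170 169 169 171 168 171 169 170 172 163 106
171 170 172 168 168 171 170 170 168 170 169 169 170 173 170 171 172 172 170 163 111
169 173 170 172 172 171 170 172 172 171 172 169 173 170 169 171 172 173 173 141 110
```

```bash
python3 -c "
from plant import ctrl
print(ctrl.hand_in())"
```

```text
the job is handed in; nothing more can be done
None
```

I packed the case, jar and canister into the tray, pushed the tray in until it met a hard stop, and handed the job in at about 45 s. After release the post was still at the stop. I could not look inside the chamber, so that all three are still upright there is inferred from the gentle push.

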